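# Take the ramekins that rock off the serving board

### The arm

A 6-joint arm with a two-finger parallel gripper is mounted at the origin on a cart in front of the work surface, level with it; the furniture and walls round the work are solid. World frame = base frame: x ahead of the robot, y to its left, z up, the work surface at z = 0. Lengths are in m, angles in rad, forces in N, time in s.
With the tool pointing down it reaches from about 0.375 to 0.9 m from the base axis. Payload 3.1 kg.
Tool frame: the origin (TCP) lies between the finger pads; the fingertips stand 22 mm ahead of it and the grasp point (between the pads) lies 3 mm ahead of it; z points along the fingers, y is the line along which they close (so a half turn about z gives the same grasp; the last joint's range is limited). The gripper opens to 87 mm and grips with 3 to 60 N. Pads are 19 mm wide; open, the fingers measure 117 mm over their backs; the gripper's body (75 mm by 190 mm) begins 51 mm behind the grasp point.
Start: joints at [1.127, 0.527, 1.433, -0, 1.181, -0.178], TCP at [0.164, 0.603, 0.245] pointing down, gripper open.
Joint ranges: [-3.08, 3.08], [-0.75, 2.2], [0.22, 2.44], [-1.43, 4.57], [0, 2.65], [-2.85, 2.85]. Speed limits (rad/s): [2.79, 2.79, 3.14, 3.14, 3.14, 3.14].

### API

Orientations are given as a unit quaternion [x, y, z, w].
In Python, from rig import robot gives the robot as it stands.
- The arm moves only by the tool move_arm, never from a script. Its argument "series" is text: rows parted by semicolons, each of 6 numbers parted by spaces: the shift along the tool's x, y, z in mm, then the turn, a rotation vector about the tool's x, y, z in degrees. In form: dx dy dz ax ay az; .... A call has 1 to 8 rows; each row is the pose to reach, as a shift and turn from the pose commanded when the call began, along the tool's axes at that moment; what a row does not reach only later rows make up. A row lasts 1/12 s, in which the tool goes at most 41.7 mm and 7.16 degrees, less where a joint would pass 70% of its speed; a pose out of reach is approached as far as the arm can. A call with a gripper value outside its range is refused whole. "jaw" is the opening, from 0 (shut) to 1 (fully open), set as the call begins (left out, the last holds). The fingers move at their own pace and stop on an object; "newtons" is the grip in N (left out, the last holds). Time passes only in rows, so rows that repeat a pose let the fingers close. It gives the time, the measured TCP pose, the force, the opening and the grip force at its end, in the units of the state.
- robot.get_obs(): the state, without advancing time (a new reading comes with each control period).
- robot.camera(name): name is "scene" or "top" or "wrist"; returns a dict with "img" (400x640x3 uint8, red, green, blue), "mtx" (3x3 intrinsics, pixels), "world_to_cam" (4x4, takes a point from world to camera coordinates). Camera axes: x right, y down, z forward; pixel columns grow to the right and rows downward; lengths in m; the calibration is good to about 2 mm. A picture is of the moment at which its call begins. There is no depth.
- robot.hand_in(): hands the job in; it is judged then, once.
Trained networks look in a picture, given as the dict that the camera call returned (one of the last four; its "shot" number tells which), for a name from the list of things; names that differ only in an ending like _2 or _b are one class to them, and where a whole thing is asked for, a point or a joint stands for the part that bears it (a point fixed in the world has none). Each returns a list of dicts, best first, with "p" (0 to 1); they miss things now and then, are a little off and sometimes report something else, mostly with a low value. They report only what shows in the picture. A call takes as long as a camera call. They do not tell look-alikes from the thing itself.
- robot.search_frame(picture, thing): "xyz" ([x, y, z] in m, in world coordinates, good to about 4 mm: the middle of the surface that is visible of it).
- robot.tip_of(picture, thing): "xyz" ([x, y, z] in m, in world coordinates, good to about 4 mm: a listed point, or the origin of a listed thing).
The state is a dict: "time": time; "q": joint angles; "joint_velocities": joint speeds; "joint_torque": joint torques, N m; "position": TCP position; "tool_rot": TCP orientation; "ft_force": force on the tool from outside, world axes, zero at the start; "moment": the same for the moment, N m; "grip_width": finger opening in m; "grip_force": force on a finger pad.
Only numpy, scipy, OpenCV 4.12 (cv2) and the standard library are available. Lean on these libraries where they do the work, as an engineer would, in place of code of your own. Each camera call takes 0.05 s, during which the arm holds its last target. There are 200 camera calls.

### The job

The serving board is laid with four ramekins for the jam, but some of them came from the kiln with a bowed base: they look like the rest, yet rock when pressed lightly at the rim, perhaps across one diameter only. Find every ramekin that rocks and stand it in the grey tub, upright and set down rather than dropped; those that are steady stay on the board, and the bell, the jam jar and the scraper stay where they are.

Things in the scene. Friction and masses are not known exactly. Their poses are not given: they have to be found in the camera images.
- ramekin_a: Low white glazed ramekin with a fluted side, one of four that look alike: round, 64 mm diameter (66 over the flutes), 28 mm high, about 0.18 kg, slippery glaze, open at the top, level rim 5 mm thick. Origin: centre of its underside, z up; the body starts 5 mm above it, over a set-back foot. Sound (level foot ring 57 mm across: the rim gives nowhere) or bowed (see ramekin_b).
- ramekin_b: Same size and look as ramekin_a, sound or bowed. A bowed one stands level on an 8 mm wide strip through the middle of its base: 1 to 2 N straight down on the rim well to either side of the strip tips it by up to 0.2 rad, so the rim sinks 3 to 5 mm (swinging about 5 mm outward) and then stops hard; on the rim at the ends of the strip it does not give.
- ramekin_c: Same size and look as ramekin_a, sound or bowed. Which way the strip of a bowed one runs is unknown and cannot be seen, so only two presses a quarter turn apart, neither giving, show that a ramekin is sound. About 5 N is enough, over 10 N on the outer edge tips a sound one too; the first touch can knock for a moment, so press on a little before judging.
- ramekin_d: Same size and look as ramekin_a, sound or bowed.
- board: Flat dark wooden serving board with a short grip at one end, fixed; the four ramekins stand on it at the start, two by two. Origin at table height under the centre of its flat part; the flat part is 200 mm along its x and 240 mm along its y, its top is 18 mm above the origin; the grip sticks out 39 mm further at its -x end.
- tub: Low grey plastic bussing tub, open at the top, fixed. Origin at table height under its centre; outside 210 mm along its x and 160 mm along its y (224 x 174 mm over the rim), walls 4 mm thick and 46 mm high, inner floor about 4 mm above the origin. Ramekins can stand in it side by side along its x, 94 mm apart.
- bell: Bystander: chrome counter bell, 75 mm wide, 57 mm high, loose; origin at the centre of its underside.
- jam: Bystander: closed jam jar with a lid, 66 mm diameter, 85 mm high, loose; origin at the centre of its underside.
- scraper: Bystander: dough scraper lying flat, 100 x 128 x 26 mm, loose, off to the right; origin at the centre of its underside.
Mind the look-alikes: they are no part of the job. Leave any brown or green look-alike of the ramekin_b alone.

How it is judged:
At the end, for the whole second after the job is handed in: Every ramekin with a bowed base stands in the tub (origin inside the walls and within 6 mm of the floor, tilt under 0.26 rad), every ramekin with a level foot stands on the flat part of the board (origin over it and within 6 mm of its top, tilt under 0.08 rad), all at rest (x of ramekin_a in the frame of board between -0.1 and 0.1 m and y of ramekin_a in the frame of board between -0.12 and 0.12 m and z of ramekin_a in the frame of board between 0.014 and 0.024 m and angle between each of ramekin_a, ramekin_c's own z axis and vertical below 0.08 rad and linear speed of each of ramekin_a, ramekin_b, ramekin_c, ramekin_d below 0.02 m/s and x of ramekin_b in the frame of tub between -0.1 and 0.1 m and y of ramekin_b in the frame of tub between -0.076 and 0.076 m and z of ramekin_b in the frame of tub between 0 and 0.01 m and angle between each of ramekin_b, ramekin_d's own z axis and vertical below 0.26 rad and x of ramekin_c in the frame of board between -0.1 and 0.1 m and y of ramekin_c in the frame of board between -0.12 and 0.12 m and z of ramekin_c in the frame of board between 0.014 and 0.024 m and x of ramekin_d in the frame of tub between -0.1 and 0.1 m and y of ramekin_d in the frame of tub between -0.076 and 0.076 m and z of ramekin_d in the frame of tub between 0 and 0.01 m); the robot touches nothing.
It fails at once if a ramekin is tipped over (angle between any of ramekin_a, ramekin_b, ramekin_c, ramekin_d's own z axis and vertical above 0.7 rad).
It fails at once if a ramekin is dropped (falls free of the fingers at over 0.7 m/s, a drop of 25 mm) ((linear speed of ramekin_a above 0.7 m/s and contact force between the fingers and ramekin_a below 0.05 N) or (linear speed of ramekin_b above 0.7 m/s and contact force between the fingers and ramekin_b below 0.05 N) or (linear speed of ramekin_c above 0.7 m/s and contact force between the fingers and ramekin_c below 0.05 N) or (linear speed of ramekin_d above 0.7 m/s and contact force between the fingers and ramekin_d below 0.05 N)).
It fails at once if the bell, the jam jar or the scraper is moved by more than 2 cm (distance of any of bell, jam, scraper from where it was at the start of the episode above 0.02 m).
It also fails if it takes over 67 s, if anything falls off the work surface, if the arm or the gripper's body presses on something with over 40 N, if the wrist force passes 120 N, or if a joint passes its speed limit or range.

## Working session

There is one attempt and no reset: what is moved stays moved. The work goes in short steps, Python scripts to look and compute and a tool call to move; the robot and the scene stay as the last step left them, time stands still between calls to the robot, and variables do not carry over. Pictures are saved under pics/ and viewed, at most 10 in all, crops included, and the job is handed in when it is done.

Besides the shell and the picture viewer there is one more tool, called as name(argument=value, ...), one argument or row to a line, values as JSON. move_arm: Moves the arm, as the interface text tells. Its arguments: {"type":"object","properties":{"series":{"type":"string"},"jaw":{"type":"number"},"newtons":{"type":"number"}},"required":["series"]}

```bash
mkdir -p pics; ls; python3 - <<'E'
from rig import robot
import cv2,numpy as np
o=robot.get_obs();print(o['time'],o['position'],o['tool_rot'],o['ft_force'])
for n in("top","scene"):
    c=robot.camera(n);cv2.imwrite(f"pics/{n}0.png",c["img"][:,:,::-1])
    np.savez(f"{n}0.npz",**{k:c[k] for k in("mtx","world_to_cam")})
    for t in("ramekin_a","tub","board","bell","jam","scraper"):
        print(n,t,[(np.round(d["xyz"],3).tolist(),round(d["p"],2)) for d in robot.tip_of(c,t)])
E
```

```text
pics
0.0 [0.16322767 0.60258786 0.24355439] [ 1.32010673e-01  9.91247685e-01 -1.04692889e-03 -3.37325198e-04] [-0.11488689 -0.44843079  0.85613788]
top ramekin_a [([0.392, 0.002, -0.001], 0.62), ([0.445, -0.248, 0.017], 0.6), ([0.499, 0.009, -0.003], 0.6), ([0.553, -0.118, 0.02], 0.57), ([0.561, -0.251, 0.019], 0.53), ([0.447, -0.136, 0.018], 0.53)]
top tub [([0.51, 0.195, -0.003], 0.58)]
top board [([0.503, -0.194, -0.003], 0.79), ([0.494, -0.473, -0.0], 0.58)]
top bell [([0.686, -0.209, -0.005], 0.71)]
top jam [([0.449, -0.252, 0.018], 0.65), ([0.699, -0.361, 0.002], 0.59)]
top scraper [([0.496, -0.476, -0.001], 0.85)]
scene ramekin_a [([0.447, -0.249, 0.015], 0.92), ([0.387, -0.001, -0.002], 0.88), ([0.559, -0.245, 0.017], 0.76), ([0.498, 0.01, -0.005], 0.75), ([0.447, -0.138, 0.02], 0.74), ([0.551, -0.116, 0.016], 0.56)]
scene tub [([0.51, 0.197, 0.002], 0.58), ([0.563, -0.247, 0.018], 0.48)]
scene board [([0.505, -0.196, -0.001], 0.92)]
scene bell [([0.684, -0.21, -0.0], 0.85), ([0.509, 0.199, -0.001], 0.46)]
scene jam [([0.702, -0.358, 0.0], 0.8)]
scene scraper [([0.498, -0.478, -0.001], 0.69)]
```

View pics/top0.png

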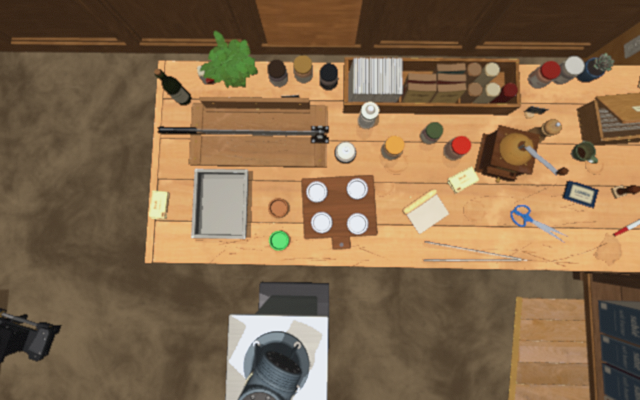

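View pics/scene0.png

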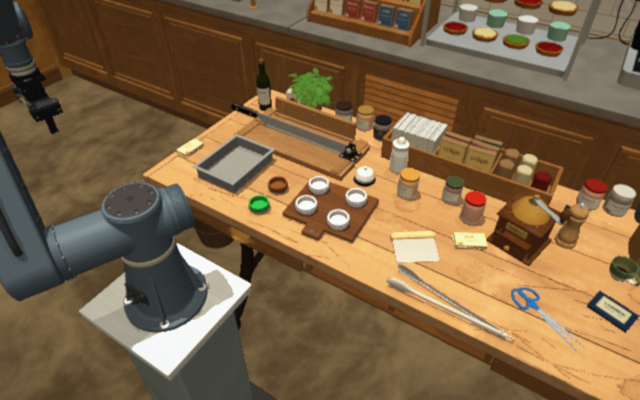

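The pictures show four white ramekins on the board (top view pixels (316,192), (357,189), (321,222), (357,224)). The tub is at (221,204), and the green and brown look-alikes are at (279,207) and (280,240). The bell (345,152) and the jam (395,147) stand behind the board. I'll go above the board and measure with the wrist camera.

```bash
cat > h.py <<'E'
import numpy as np
from scipy.spatial.transform import Rotation as R
def down(yaw): # tool z down; yaw = world angle (deg) of tool y axis
    a=np.radians(yaw); y=np.array([np.cos(a),np.sin(a),0]); z=np.array([0,0,-1.])
    return R.from_matrix(np.c_[np.cross(y,z),y,z])
def go(p0,yaw0,p1,yaw1):
    r0=down(yaw0); d=r0.inv().apply(np.array(p1)-p0)*1000
    az=np.degrees((r0.inv()*down(yaw1)).as_rotvec())
    return np.round(d,1).tolist(),np.round(az,1).tolist()
def state(o):
    y=R.from_quat(o['tool_rot']).apply([0,1,0]); return o['position'],np.degrees(np.arctan2(y[1],y[0]))
E
python3 - <<'E'
from h import *; from rig import robot
p,y=state(robot.get_obs()); print(p,y)
print(go([.164,.603,.245],y,[.44,-.19,.29],y),go([.164,.603,.245],y,[.44,-.19,.29],90))
E
```

```text
[0.16355673 0.60322393 0.24459621] 74.82820939453597
([-473.9, -693.1, -45.0], [0.0, 0.0, 0.0]) ([-473.9, -693.1, -45.0], [0.0, 0.0, -15.2])
```

move_arm(
  series="-158 -231 -15 0 0 0;-158 -231 -15 0 0 0;-158 -231 -15 0 0 0;-158 -231 -15 0 0 0;-158 -231 -15 0 0 0;-158 -231 -15 0 0 0;-158 -231 -15 0 0 0",
  jaw=0,
)

```text
time: 1.28
position: [0.2556, 0.3362, 0.2598]
tool_rot: [0.132, 0.991, -0.0, 0.0]
ft_force: [0.8, -0.7, -0.3]
grip_width: 0.0481
grip_force: 0.0
```

move_arm(
  series="-158 -231 -15 0 0 0;-158 -231 -15 0 0 0;-158 -231 -15 0 0 0;-158 -231 -15 0 0 0;-158 -231 -15 0 0 0;-158 -231 -15 0 0 0;-158 -231 -15 0 0 0",
)

```text
time: 1.87
position: [0.3487, 0.0718, 0.2753]
tool_rot: [0.133, 0.991, -0.0, 0.001]
ft_force: [0.0, 1.0, -0.3]
grip_width: 0.0037
grip_force: 0.0
```

move_arm(
  series="-158 -231 -15 0 0 -15.2;-158 -231 -15 0 0 -15.2;-158 -231 -15 0 0 -15.2;-158 -231 -15 0 0 -15.2;-158 -231 -15 0 0 -15.2;-158 -231 -15 0 0 -15.2;-158 -231 -15 0 0 -15.2;-158 -231 -15 0 0 -15.2",
)

```text
time: 2.53
position: [0.4431, -0.1973, 0.2906]
tool_rot: [0.002, 1.0, -0.003, 0.003]
ft_force: [-0.3, -0.0, 0.2]
grip_width: 0.001
grip_force: 0.0
```

```bash
python3 - <<'E'
from h import *; from rig import robot
import cv2
o=robot.get_obs();print(o['time'],state(o),o['ft_force'])
c=robot.camera("wrist");cv2.imwrite("pics/w1.png",c["img"][:,:,::-1])
np.savez("w1.npz",img=c["img"],mtx=c["mtx"],w=c["world_to_cam"])
E
```

```text
2.5333 (array([ 0.44313951, -0.19725379,  0.29064759]), np.float64(89.76824411042553)) [-0.26277251 -0.04953957  0.24853408]
```

View pics/w1.png

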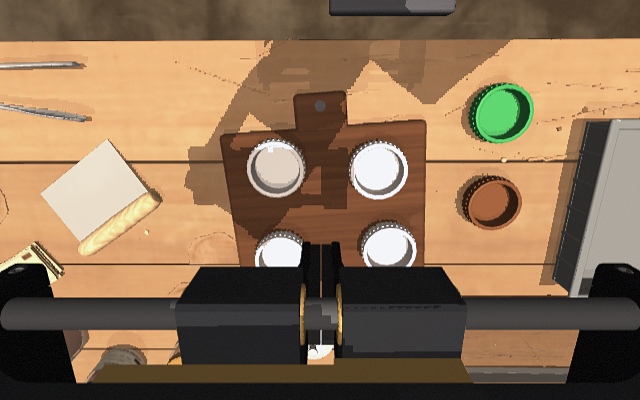

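The wrist view shows the near pair of rims in full at (277,168) and (378,170). The far pair, at about (280,255) and (389,248), is partly hidden by the fingers. I'll back off for a second view.

move_arm(
  series="30 0 0 0 0 0;60 0 0 0 0 0;60 0 0 0 0 0;60 0 0 0 0 0",
)

```text
time: 2.92
position: [0.3781, -0.1881, 0.2895]
tool_rot: [0.0, 1.0, 0.001, -0.0]
ft_force: [-0.0, -0.8, -0.2]
grip_width: 0.0007
grip_force: 0.0
```

```bash
cat > v.py <<'E'
import cv2; from h import *
def rims(img):
    hsv=cv2.cvtColor(img,cv2.COLOR_RGB2HSV)
    m=((hsv[...,2]>120)&(hsv[...,1]<60)).astype(np.uint8)*255
    m=cv2.morphologyEx(m,cv2.MORPH_CLOSE,np.ones((7,7)))
    out=[]
    for k in cv2.findContours(m,cv2.RETR_EXTERNAL,cv2.CHAIN_APPROX_NONE)[0]:
        k=cv2.convexHull(k); a=cv2.contourArea(k)
        if 1200<a<6000:
            e=cv2.fitEllipse(k); out.append((np.round(e[0],1),np.round(e[1],1),a))
    return out
def back(uv,K,W,z):
    r=W[:3,:3].T@np.linalg.inv(K)@[*uv,1]; c=-W[:3,:3].T@W[:3,3]
    return c+r*(z-c[2])/r[2]
E
python3 - <<'E'
from v import *; from rig import robot
o=robot.get_obs();print(o['time'],state(o))
c=robot.camera("wrist");np.savez("w2.npz",img=c["img"],mtx=c["mtx"],w=c["world_to_cam"])
cv2.imwrite("pics/w2.png",c["img"][:,:,::-1])
for f in("w1","w2"):
    d=np.load(f+".npz"); print(f,-d["w"][:3,:3].T@d["w"][:3,3])
    for e in rims(d["img"]): print(e,[np.round(back(e[0],d["mtx"],d["w"],z)[:2],4) for z in(.03,.046)])
for t in("tub","board","ramekin_a","bell","jam"): print(t,[(np.round(x["xyz"],3).tolist(),round(x["p"],2)) for x in robot.tip_of(c,t)])
E
```

```text
2.9167 (array([ 0.37809398, -0.18807125,  0.28947952]), np.float64(89.98119518205577))
w1 [ 0.35863747 -0.19531983  0.4292816 ]
(array([277.9, 255.2]), array([42.5, 51.8]), 1327.0) [array([ 0.5617, -0.2517]), array([ 0.5536, -0.2494])]
(array([388.7, 250. ]), array([50.9, 55.4]), 1910.0) [array([ 0.5547, -0.1149]), array([ 0.5469, -0.1181])]
(array([378.1, 169.9]), array([57.9, 59.7]), 2686.5) [array([ 0.4537, -0.1325]), array([ 0.4499, -0.1351])]
(array([275.4, 168. ]), array([57.4, 59.2]), 2643.5) [array([ 0.4512, -0.25  ]), array([ 0.4474, -0.2478])]
w2 [ 0.29451346 -0.18756677  0.42867406]
(array([365.9, 226. ]), array([54.2, 56.2]), 2358.0) [array([ 0.4554, -0.1326]), array([ 0.4489, -0.1348])]
(array([268. , 224.3]), array([53.7, 56.5]), 2353.5) [array([ 0.453, -0.25 ]), array([ 0.4467, -0.2475])]
tub [([0.508, 0.194, 0.001], 0.85)]
board [([0.505, -0.191, -0.0], 0.96)]
ramekin_a [([0.45, -0.252, 0.014], 0.94), ([0.391, 0.005, -0.0], 0.77), ([0.498, 0.008, 0.001], 0.72), ([0.45, -0.13, 0.018], 0.58)]
bell [([0.683, -0.214, 0.002], 0.58)]
jam [([0.452, -0.131, 0.02], 0.73)]
```

View pics/w2.png

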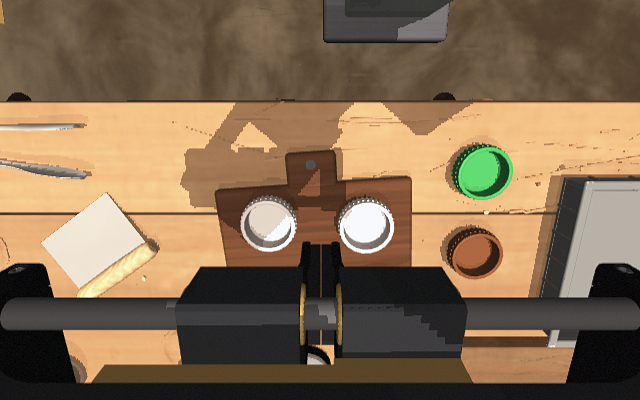

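The near pair is at about (0.449,-0.135) and (0.448,-0.248), with the rim height coming out at about 0.04, which is consistent. The far pair is at about (0.552,-0.117) and (0.560,-0.248). First press: the near-left ramekin on its +x side.

move_arm(
  series="-100 55 170 0 0 0;-100 55 170 0 0 0;-100 55 170 0 0 0;-100 55 170 0 0 0;-100 55 170 0 0 0;-100 55 195 0 0 0;-100 55 215 0 0 0;-100 55 215 0 0 0",
)

```text
time: 3.88
position: [0.4782, -0.133, 0.0707]
tool_rot: [-0.001, 1.0, 0.002, -0.003]
ft_force: [0.4, 0.1, 0.6]
grip_width: 0.0003
grip_force: 0.0
```

move_arm(
  series="0 0 4 0 0 0;0 0 6 0 0 0;0 0 7 0 0 0;0 0 7.5 0 0 0;0 0 7.5 0 0 0",
)

```text
time: 4.3
position: [0.4804, -0.1353, 0.0682]
tool_rot: [-0.0, 1.0, -0.001, 0.001]
ft_force: [0.1, 0.0, 1.1]
grip_width: 0.0005
grip_force: 0.3
```

move_arm(
  series="0 0 0.5 0 0 0;0 0 1 0 0 0;0 0 1 0 0 0;0 0 1 0 0 0",
)

```text
time: 4.63
position: [0.4797, -0.1348, 0.0663]
tool_rot: [-0.0, 1.0, -0.0, 0.0]
ft_force: [0.6, 0.3, 0.7]
grip_width: 0.0007
grip_force: 0.2
```

move_arm(
  series="0 0 0.5 0 0 0;0 0 1 0 0 0;0 0 1 0 0 0;0 0 1 0 0 0",
)

```text
time: 4.97
position: [0.4795, -0.1346, 0.0649]
tool_rot: [-0.0, 1.0, 0.0, -0.0]
ft_force: [0.1, 0.5, 0.2]
grip_width: 0.0006
grip_force: 0.2
```

move_arm(
  series="0 0 0.5 0 0 0;0 0 1 0 0 0;0 0 1 0 0 0;0 0 1 0 0 0",
)

```text
time: 5.3
position: [0.4795, -0.1346, 0.064]
tool_rot: [-0.0, 1.0, 0.0, -0.0]
ft_force: [0.0, 0.2, -0.0]
grip_width: 0.0006
grip_force: 0.2
```

```bash
python3 - <<'E'
from v import *; from rig import robot
o=robot.get_obs();print(o['time'],state(o),o['ft_force'],o['moment'])
E
```

```text
5.3 (array([ 0.47953842, -0.13461794,  0.06397952]), np.float64(90.03122708848284)) [ 0.01124188  0.22916589 -0.04943268] [-0.01353483 -0.01689479 -0.04635574]
```

```bash
python3 - <<'E'
from v import *; from rig import robot
c=robot.camera("wrist");cv2.imwrite("pics/w3.png",c["img"][:,:,::-1])
c=robot.camera("scene");i=c["img"][150:270,250:420]
cv2.imwrite("pics/s3.png",cv2.resize(i[:,:,::-1],None,fx=4,fy=4,interpolation=cv2.INTER_CUBIC))
E
```

```text
(no output)
```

View pics/w3.png

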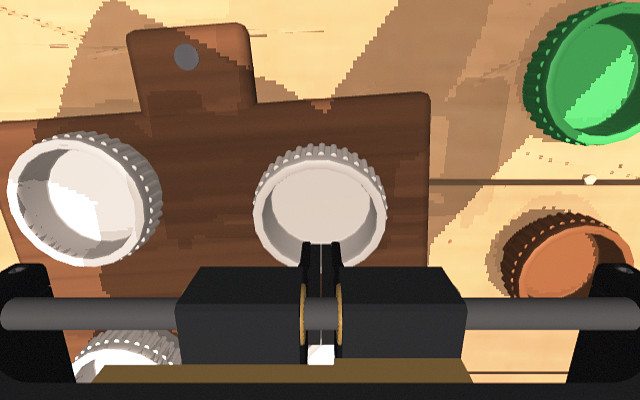

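View pics/s3.png

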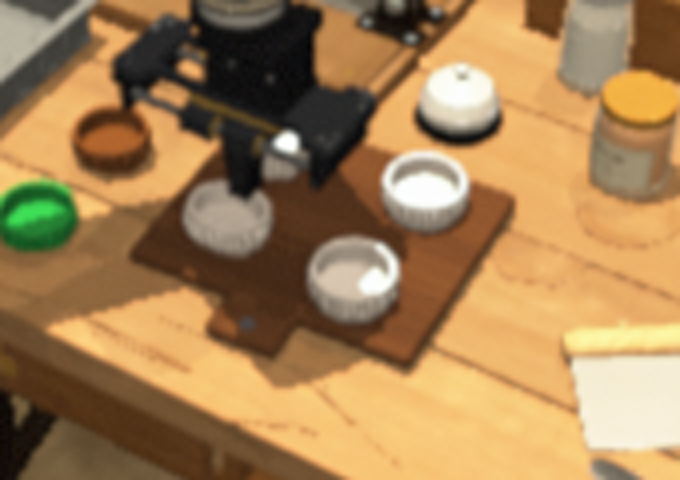

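The wrist view has the closed fingers at (320,255) over the far rim of the near-left ramekin, with force near zero. Either it gives or the fingers aren't touching yet, so I'll press on.

move_arm(
  series="0 0 0.5 0 0 0;0 0 1 0 0 0;0 0 1 0 0 0;0 0 1 0 0 0",
)

```text
time: 5.73
position: [0.4798, -0.1347, 0.0634]
tool_rot: [-0.0, 1.0, -0.0, 0.0]
ft_force: [-1.5, 0.2, 4.5]
grip_width: 0.0002
grip_force: 2.2
```

move_arm(
  series="0 0 0.5 0 0 0;0 0 1 0 0 0;0 0 1 0 0 0;0 0 1 0 0 0",
)

```text
time: 6.07
position: [0.4804, -0.1348, 0.063]
tool_rot: [-0.0, 1.0, -0.0, 0.001]
ft_force: [-0.3, 1.5, 9.5]
grip_width: 0.0005
grip_force: 4.7
```

move_arm(
  series="0 0 0.5 0 0 0;0 0 1 0 0 0;0 0 1 0 0 0;0 0 1 0 0 0",
)

```text
time: 6.4
position: [0.4813, -0.1349, 0.0625]
tool_rot: [0.0, 1.0, -0.001, 0.002]
ft_force: [0.9, 2.7, 12.6]
grip_width: 0.0005
grip_force: 6.4
```

move_arm(
  series="0 0 -14 0 0 0;31 -31 -14 0 0 0;31 -31 -14 0 0 0;31 -31 -8 0 0 0;31 -31 -6 0 0 0;31 -31 -5 0 0 0;31 -31 -5 0 0 0;31 -31 -5 0 0 0",
)

```text
time: 7.07
position: [0.4502, -0.1671, 0.0678]
tool_rot: [-0.001, 1.0, -0.002, 0.002]
ft_force: [-4.5, -4.3, 22.6]
grip_width: 0.0007
grip_force: 11.3
```

move_arm(
  series="0 0 0.5 0 0 0;0 0 1 0 0 0;0 0 1 0 0 0;0 0 1 0 0 0",
)

```text
time: 7.4
position: [0.4506, -0.1675, 0.0676]
tool_rot: [-0.002, 1.0, -0.003, 0.002]
ft_force: [-5.4, -4.1, 28.5]
grip_width: 0.0009
grip_force: 14.2
```

move_arm(
  series="0 0 0.5 0 0 0;0 0 1 0 0 0;0 0 1 0 0 0;0 0 1 0 0 0",
)

```text
time: 7.73
position: [0.451, -0.1681, 0.0673]
tool_rot: [-0.002, 1.0, -0.003, 0.003]
ft_force: [-6.4, -6.6, 34.4]
grip_width: 0.0
grip_force: 17.1
```

move_arm(
  series="0 0 0.5 0 0 0;0 0 1 0 0 0;0 0 1 0 0 0;0 0 1 0 0 0",
)

```text
time: 8.07
position: [0.4513, -0.1688, 0.067]
tool_rot: [-0.002, 1.0, -0.004, 0.003]
ft_force: [-8.0, -8.3, 40.5]
grip_width: 0.0003
grip_force: 19.9
```

The first ramekin gave about 5 mm on the +x side (hard only at 0.064) and was hard at 0.069 on the y side, so it is bowed. From here I press more gently. Next is the near-right one.

move_arm(
  series="0 0 -18 0 0 0;-15 -40 -18 0 0 0;-30 -82 -18 0 0 0;-30 -82 -18 0 0 0;-30 -82 -10 0 0 0;-30 -82 -7 0 0 0;-30 -82 -5.5 0 0 0;-30 -82 -5.5 0 0 0",
)

```text
time: 8.73
position: [0.4785, -0.2463, 0.0683]
tool_rot: [-0.001, 1.0, 0.0, -0.0]
ft_force: [-1.2, -1.8, 7.3]
grip_width: 0.0006
grip_force: 3.2
```

move_arm(
  series="0 0 0.5 0 0 0;0 0 0.5 0 0 0;0 0 0.5 0 0 0",
)

```text
time: 8.98
position: [0.4786, -0.2463, 0.0683]
tool_rot: [-0.001, 1.0, -0.0, -0.0]
ft_force: [-0.6, -0.7, 8.9]
grip_width: 0.0007
grip_force: 4.2
```

move_arm(
  series="0 0 -12 0 0 0;31 31 -12 0 0 0;31 31 -12 0 0 0;31 31 -5 0 0 0;31 31 -2 0 0 0;31 31 -0.5 0 0 0;31 31 -0.5 0 0 0",
)

```text
time: 9.57
position: [0.4473, -0.2153, 0.0684]
tool_rot: [-0.0, 1.0, 0.001, -0.001]
ft_force: [-1.9, 2.5, 7.4]
grip_width: 0.0007
grip_force: 3.4
```

move_arm(
  series="0 0 0.5 0 0 0;0 0 0.5 0 0 0;0 0 0.5 0 0 0",
)

```text
time: 9.82
position: [0.4475, -0.2156, 0.0683]
tool_rot: [-0.0, 1.0, 0.001, -0.001]
ft_force: [-2.1, 4.7, 11.1]
grip_width: 0.0002
grip_force: 5.8
```

The near-right one is sound. Next is the far-right one.

move_arm(
  series="0 0 -14 0 0 0;-38 0 -14 0 0 0;-76 0 -14 0 0 0;-112 0 -14 0 0 0;-112 0 -12 0 0 0;-112 0 -4 0 0 0;-112 0 -0.5 0 0 0;-112 0 -0.5 0 0 0",
)

```text
time: 10.48
position: [0.5599, -0.2165, 0.0685]
tool_rot: [-0.0, 1.0, 0.0, 0.001]
ft_force: [2.3, 1.0, 5.0]
grip_width: 0.0004
grip_force: 2.7
```

move_arm(
  series="0 0 0.5 0 0 0;0 0 0.5 0 0 0;0 0 0.5 0 0 0",
)

```text
time: 10.73
position: [0.5598, -0.2165, 0.0685]
tool_rot: [0.001, 1.0, 0.0, 0.001]
ft_force: [2.9, 2.8, 7.6]
grip_width: 0.0002
grip_force: 3.5
```

move_arm(
  series="0 0 -12 0 0 0;31 -31 -12 0 0 0;31 -31 -12 0 0 0;31 -31 -12 0 0 0;31 -31 -4 0 0 0;31 -31 -1.5 0 0 0;31 -31 -0.5 0 0 0;31 -31 -0.5 0 0 0",
)

```text
time: 11.4
position: [0.5282, -0.2469, 0.0685]
tool_rot: [-0.001, 1.0, 0.0, -0.001]
ft_force: [-1.6, 0.3, 4.6]
grip_width: 0.0001
grip_force: 2.3
```

move_arm(
  series="0 0 0.5 0 0 0;0 0 0.5 0 0 0;0 0 0.5 0 0 0",
)

```text
time: 11.65
position: [0.5283, -0.2469, 0.0684]
tool_rot: [-0.001, 1.0, 0.0, -0.001]
ft_force: [-4.1, -0.1, 7.4]
grip_width: 0.0006
grip_force: 3.9
```

The far-right one is sound too. Last is the far-left one.

move_arm(
  series="0 0 -14 0 0 0;-8 34 -14 0 0 0;-16 68 -14 0 0 0;-23 100 -14 0 0 0;-23 100 -12 0 0 0;-23 100 -4 0 0 0;-23 100 -0.5 0 0 0;-23 100 -0.5 0 0 0",
)

```text
time: 12.32
position: [0.5511, -0.1481, 0.0671]
tool_rot: [-0.0, 1.0, 0.0, -0.001]
ft_force: [0.9, 0.2, -0.8]
grip_width: 0.0006
grip_force: 0.0
```

move_arm(
  series="0 0 0.5 0 0 0;0 0 0.5 0 0 0;0 0 0.5 0 0 0",
)

```text
time: 12.57
position: [0.5515, -0.1486, 0.068]
tool_rot: [0.001, 1.0, -0.0, -0.0]
ft_force: [0.7, 0.1, 0.2]
grip_width: 0.0005
grip_force: 0.1
```

move_arm(
  series="0 0 -12 0 0 0;31 31 -12 0 0 0;31 31 -12 0 0 0;31 31 -12 0 0 0;31 31 -4 0 0 0;31 31 -1.5 0 0 0;31 31 -0.5 0 0 0;31 31 -0.5 0 0 0",
)

```text
time: 13.23
position: [0.5212, -0.1173, 0.0682]
tool_rot: [0.0, 1.0, -0.0, 0.0]
ft_force: [-0.3, 0.3, -0.2]
grip_width: 0.0003
grip_force: 0.2
```

move_arm(
  series="0 0 0.5 0 0 0;0 0 0.5 0 0 0;0 0 0.5 0 0 0",
)

```text
time: 13.48
position: [0.5209, -0.1169, 0.0681]
tool_rot: [-0.0, 1.0, -0.0, 0.0]
ft_force: [-0.7, -0.5, -0.0]
grip_width: 0.0004
grip_force: 0.2
```

move_arm(
  series="0 0 0.5 0 0 0;0 0 1 0 0 0;0 0 1.5 0 0 0;0 0 2 0 0 0;0 0 2 0 0 0",
)

```text
time: 13.9
position: [0.5198, -0.116, 0.0668]
tool_rot: [-0.0, 1.0, 0.0, -0.001]
ft_force: [-3.0, 1.4, 8.0]
grip_width: 0.0007
grip_force: 4.5
```

move_arm(
  series="0 0 0.5 0 0 0;0 0 1 0 0 0;0 0 1.5 0 0 0;0 0 1.5 0 0 0",
)

```text
time: 14.23
position: [0.519, -0.1155, 0.066]
tool_rot: [-0.0, 1.0, 0.001, -0.001]
ft_force: [-4.4, 3.0, 16.6]
grip_width: 0.0003
grip_force: 8.3
```

move_arm(
  series="0 0 0.5 0 0 0;0 0 1 0 0 0;0 0 1.5 0 0 0;0 0 1.5 0 0 0",
)

```text
time: 14.57
position: [0.5183, -0.1153, 0.0654]
tool_rot: [-0.0, 1.0, 0.001, -0.002]
ft_force: [-7.0, 3.9, 24.8]
grip_width: 0.0004
grip_force: 12.3
```

move_arm(
  series="0 0 -17 0 0 0;-31 -31 -17 0 0 0;-31 -31 -17 0 0 0;-31 -31 -9 0 0 0;-31 -31 -5 0 0 0;-31 -31 -4 0 0 0;-31 -31 -3 0 0 0;-31 -31 -3 0 0 0",
)

```text
time: 15.23
position: [0.5504, -0.1468, 0.0655]
tool_rot: [-0.001, 1.0, 0.001, -0.001]
ft_force: [-1.1, -0.2, 0.3]
grip_width: 0.0006
grip_force: 0.4
```

move_arm(
  series="0 0 0.5 0 0 0;0 0 1 0 0 0;0 0 1.5 0 0 0;0 0 1.5 0 0 0",
)

```text
time: 15.57
position: [0.5514, -0.1474, 0.0649]
tool_rot: [-0.0, 1.0, 0.0, -0.0]
ft_force: [-1.4, 0.7, 4.5]
grip_width: 0.0005
grip_force: 2.1
```

Near-left and far-left are bowed. I'll rise, open the gripper and look at their positions again.

move_arm(
  series="0 0 -30 0 0 0;20 10 -70 0 0 0;40 20 -110 0 0 0;52 20 -150 0 0 0;52 20 -185 0 0 0;52 20 -185 0 0 0;52 20 -185 0 0 0",
  jaw=1,
)

```text
time: 16.15
position: [0.5011, -0.1283, 0.2525]
tool_rot: [-0.0, 1.0, -0.002, 0.004]
ft_force: [0.3, -0.6, -0.8]
grip_width: 0.0391
grip_force: 0.0
```

```bash
python3 - <<'E'
from v import *; from rig import robot
o=robot.get_obs();print(o['time'],state(o),o['grip_width'])
c=robot.camera("wrist");cv2.imwrite("pics/w4.png",c["img"][:,:,::-1])
for e in rims(c["img"]): print(e,[np.round(back(e[0],c["mtx"],c["world_to_cam"],z)[:2],4) for z in(.040,.046)])
for t in("ramekin_a",): print(t,[(np.round(x["xyz"],3).tolist(),round(x["p"],2)) for x in robot.tip_of(c,t)])
t=robot.camera("top")
for e in rims(t["img"]): print(e)
for n in("ramekin_a","tub"): print(n,[(np.round(x["xyz"],3).tolist(),round(x["p"],2)) for x in robot.tip_of(t,n)])
# tub outline in first top picture
im=cv2.imread("pics/top0.png");d=np.load("top0.npz")
g=cv2.cvtColor(im,cv2.COLOR_BGR2HSV);m=((g[...,1]<40)&(g[...,2]>90)&(g[...,2]<210)).astype(np.uint8)*255
m[:,:170]=0;m[:,270:]=0;m[:150]=0;m[250:]=0
k=max(cv2.findContours(m,0,1)[0],key=cv2.contourArea);r=cv2.minAreaRect(k);print(r)
print([np.round(back(q,d["mtx"],d["world_to_cam"],.046)[:2],3) for q in cv2.boxPoints(r)])
E
```

```text
16.15 (array([ 0.5011386 , -0.12831358,  0.25248577]), np.float64(90.03127700607428)) 0.03912539486851681
(array([209. , 226.4]), array([58.4, 63. ]), 2863.5) [array([ 0.5618, -0.2467]), array([ 0.5594, -0.2446])]
(array([330.5, 215.7]), array([61.7, 62.2]), 2984.5) [array([ 0.5495, -0.1179]), array([ 0.5472, -0.118 ])]
(array([ 10.5, 155.4]), array([ 86.9, 151.5]), 4397.0) [array([ 0.4858, -0.4372]), array([ 0.4846, -0.4319])]
(array([315.6, 118.6]), array([67.9, 69.6]), 3682.5) [array([ 0.4497, -0.1331]), array([ 0.4492, -0.133 ])]
(array([195.4, 118.2]), array([66.9, 73.5]), 3828.5) [array([ 0.4494, -0.2488]), array([ 0.4488, -0.2468])]
ramekin_a [([0.559, -0.25, 0.018], 0.97), ([0.39, 0.004, 0.002], 0.95), ([0.448, -0.252, 0.015], 0.93), ([0.496, 0.004, 0.002], 0.79), ([0.45, -0.13, 0.019], 0.63)]
(array([307.7, 351.9]), array([64.3, 99.8]), 3774.5)
(array([376.2,  85.1]), array([54.2, 88. ]), 2786.5)
ramekin_a [([0.448, -0.252, 0.018], 0.7), ([0.446, -0.131, 0.018], 0.68), ([0.563, -0.248, 0.018], 0.52), ([0.501, 0.009, -0.001], 0.45)]
tub [([0.506, 0.196, -0.002], 0.98), ([0.697, -0.364, -0.002], 0.36)]
((219.60223388671875, 203.50233459472656), (54.39504623413086, 68.18693542480469), 1.3019527196884155)
[array([0.397, 0.276]), array([0.616, 0.283]), array([0.615, 0.106]), array([0.396, 0.103])]
```

View pics/w4.png

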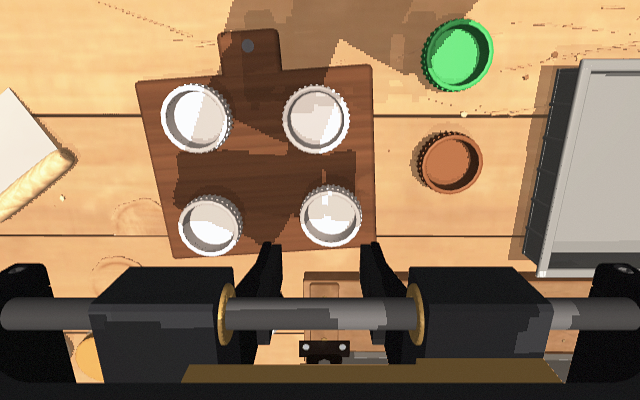

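The view has the near pair at (195,118) and (316,119) and the far pair at (209,226) and (330,216). All four are still standing, and the tub is on the right. Now I'll grasp the far-left one at (0.549,-0.118).

move_arm(
  series="-49 10 40 0 0 0;-49 10 80 0 0 0;-49 10 120 0 0 0;-49 10 150 0 0 0;-49 10 150 0 0 0;-49 10 150 0 0 0;-49 10 150 0 0 0;-49 10 150 0 0 0",
  jaw=1,
)

```text
time: 17.07
position: [0.5502, -0.1184, 0.1022]
tool_rot: [-0.0, 1.0, -0.001, 0.002]
ft_force: [0.4, -0.9, 0.0]
grip_width: 0.0869
grip_force: 0.0
```

move_arm(
  series="0 0 20 0 0 0;0 0 40 0 0 0;0 0 50 0 0 0;0 0 55 0 0 0;0 0 55 0 0 0",
)

```text
time: 17.48
position: [0.549, -0.1179, 0.0455]
tool_rot: [-0.0, 1.0, -0.0, 0.001]
ft_force: [-0.3, 0.7, -0.4]
grip_width: 0.087
grip_force: 0.0
```

move_arm(
  series="0 0 0 0 0 0;0 0 0 0 0 0;0 0 0 0 0 0;0 0 0 0 0 0;0 0 0 0 0 0;0 0 0 0 0 0;0 0 0 0 0 0",
  jaw=0,
  newtons=30,
)

```text
time: 18.07
position: [0.5489, -0.1177, 0.045]
tool_rot: [-0.0, 1.0, -0.0, 0.0]
ft_force: [0.1, 0.3, 3.4]
grip_width: 0.0618
grip_force: 29.8
```

move_arm(
  series="0 0 -5 0 0 0;0 0 -15 0 0 0;0 0 -30 0 0 0;0 0 -45 0 0 0;0 0 -60 0 0 0;0 0 -70 0 0 0;0 0 -70 0 0 0",
)

```text
time: 18.65
position: [0.5499, -0.1182, 0.1169]
tool_rot: [-0.0, 1.0, -0.001, 0.002]
ft_force: [-0.5, -0.1, -1.2]
grip_width: 0.0618
grip_force: 29.8
```

```bash
python3 - <<'E'
from v import *; from rig import robot
c=robot.camera("wrist");cv2.imwrite("pics/w5.png",c["img"][:,:,::-1])
E
```

```text
(no output)
```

View pics/w5.png

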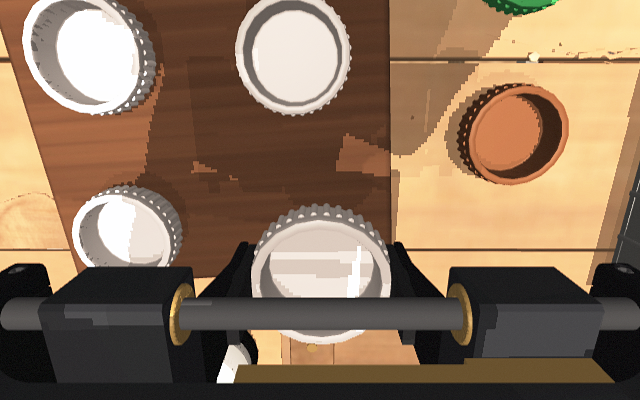

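The held ramekin is level and centred in the fingers at (320,275), so I'll carry it to the tub.

move_arm(
  series="-1 20 -5 0 0 0;-2 50 -5 0 0 0;-3 85 -5 0 0 0;-3 120 -5 0 0 0;-4 155 -5 0 0 0;-5 190 -5 0 0 0;-5 225 -5 0 0 0;-5 255 -5 0 0 0",
)

```text
time: 19.37
position: [0.5523, 0.1396, 0.1184]
tool_rot: [-0.001, 1.0, 0.0, -0.001]
ft_force: [0.6, -0.1, -1.4]
grip_width: 0.0617
grip_force: 29.8
```

move_arm(
  series="0 25 0 0 0 0;0 45 0 0 0 0;0 57 5 0 0 0;0 57 25 0 0 0;0 57 45 0 0 0;0 57 65 0 0 0;0 57 75 0 0 0;0 57 75 0 0 0",
)

```text
time: 20.03
position: [0.5512, 0.1935, 0.0414]
tool_rot: [0.0, 1.0, -0.001, -0.003]
ft_force: [-0.9, -0.1, -1.8]
grip_width: 0.0621
grip_force: 29.8
```

move_arm(
  series="0 0 4 0 0 0;0 0 8 0 0 0;0 0 11 0 0 0;0 0 12.5 0 0 0;0 0 12.5 0 0 0;0 0 12.5 0 0 0",
)

```text
time: 20.53
position: [0.5537, 0.1944, 0.0325]
tool_rot: [-0.0, 1.0, 0.0, 0.0]
ft_force: [-0.1, 0.7, -1.7]
grip_width: 0.062
grip_force: 29.8
```

Still hanging (−1.7 N). I'll lower it in half-millimetre steps until it touches.

move_arm(
  series="0 0 0.5 0 0 0;0 0 1 0 0 0;0 0 1.5 0 0 0;0 0 1.5 0 0 0;0 0 1.5 0 0 0",
)

```text
time: 20.95
position: [0.5536, 0.1944, 0.031]
tool_rot: [-0.0, 1.0, 0.0, 0.0]
ft_force: [-1.1, -0.8, 2.6]
grip_width: 0.0621
grip_force: 29.8
```

move_arm(
  series="0 0 0.5 0 0 0;0 0 1 0 0 0;0 0 1 0 0 0;0 0 1 0 0 0",
)

```text
time: 21.28
position: [0.5537, 0.1944, 0.031]
tool_rot: [-0.0, 1.0, 0.0, 0.0]
ft_force: [-3.0, -0.6, 8.9]
grip_width: 0.0618
grip_force: 29.7
```

move_arm(
  series="0 0 -1 0 0 0;0 0 -1 0 0 0;0 0 -1 0 0 0;0 0 -1 0 0 0;0 0 -1 0 0 0;0 0 -1 0 0 0",
  jaw=1,
)

```text
time: 21.78
position: [0.5534, 0.1943, 0.0303]
tool_rot: [-0.0, 1.0, -0.0, -0.0]
ft_force: [0.8, -0.6, -0.2]
grip_width: 0.0859
grip_force: 0.0
```

move_arm(
  series="0 0 -10 0 0 0;0 0 -30 0 0 0;0 0 -60 0 0 0;0 0 -89 0 0 0;0 0 -89 0 0 0",
)

```text
time: 22.2
position: [0.5571, 0.1951, 0.1255]
tool_rot: [-0.0, 1.0, 0.001, 0.005]
ft_force: [0.4, 0.6, 0.3]
grip_width: 0.0871
grip_force: 0.0
```

```bash
python3 - <<'E'
from v import *; from rig import robot
c=robot.camera("wrist");cv2.imwrite("pics/w6.png",c["img"][:,:,::-1])
o=robot.get_obs();print(o['time'],state(o),o['grip_width'])
print([(np.round(x["xyz"],3).tolist(),round(x["p"],2)) for x in robot.tip_of(c,"ramekin_a")])
c=robot.camera("scene")
print([(np.round(x["xyz"],3).tolist(),round(x["p"],2)) for x in robot.tip_of(c,"ramekin_a")])
E
```

```text
22.25 (array([0.5559188 , 0.19482942, 0.12333947]), np.float64(90.03911747501041)) 0.08683604754394057
[([0.55, 0.196, 0.004], 0.76), ([0.501, 0.009, 0.003], 0.65)]
[([0.448, -0.132, 0.018], 0.87), ([0.564, -0.244, 0.014], 0.84), ([0.449, -0.249, 0.013], 0.78), ([0.5, 0.011, -0.001], 0.7), ([0.553, 0.195, 0.005], 0.6), ([0.387, -0.002, 0.001], 0.53)]
```

View pics/w6.png

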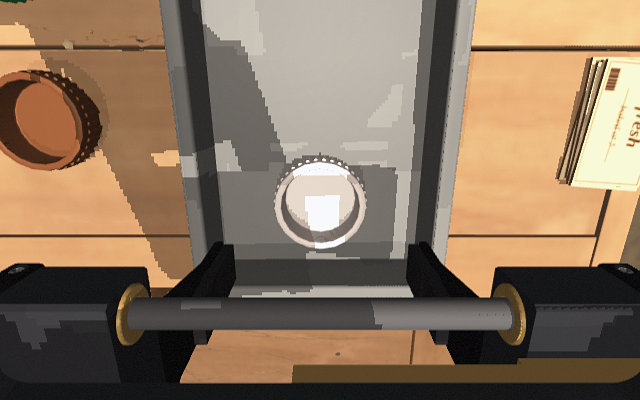

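The ramekin stands upright in the tub at (320,205). Next is the near-left one at (0.449,-0.133).

move_arm(
  series="10 -32 0 0 0 0;22 -70 0 0 0 0;34 -108 0 0 0 0;46 -146 0 0 0 0;58 -184 0 0 0 0;70 -222 0 0 0 0;82 -260 0 0 0 0;93 -295 0 0 0 0",
)

```text
time: 23.07
position: [0.4587, -0.1021, 0.1184]
tool_rot: [-0.0, 1.0, 0.001, -0.002]
ft_force: [-0.5, -0.5, -0.8]
grip_width: 0.0872
grip_force: 0.0
```

move_arm(
  series="11 -32 0 0 0 0;11 -32 0 0 0 0;11 -32 25 0 0 0;11 -32 50 0 0 0;11 -32 65 0 0 0;11 -32 75 0 0 0;11 -32 75 0 0 0",
)

```text
time: 23.65
position: [0.4481, -0.1314, 0.0422]
tool_rot: [-0.0, 1.0, 0.002, -0.003]
ft_force: [-0.1, -0.0, 0.2]
grip_width: 0.0871
grip_force: 0.0
```

move_arm(
  series="0 0 0 0 0 0;0 0 0 0 0 0;0 0 0 0 0 0;0 0 0 0 0 0;0 0 0 0 0 0;0 0 0 0 0 0;0 0 0 0 0 0",
  jaw=0,
  newtons=30,
)

```text
time: 24.23
position: [0.4502, -0.1329, 0.0453]
tool_rot: [-0.0, 1.0, -0.0, 0.001]
ft_force: [0.3, 1.3, 6.3]
grip_width: 0.0634
grip_force: 29.9
```

move_arm(
  series="0 0 -5 0 0 0;0 0 -15 0 0 0;0 0 -30 0 0 0;0 0 -45 0 0 0;0 0 -60 0 0 0;0 0 -75 0 0 0;0 0 -75 0 0 0",
)

```text
time: 24.82
position: [0.4507, -0.1333, 0.1221]
tool_rot: [-0.0, 1.0, -0.001, 0.002]
ft_force: [-0.2, -1.2, -2.5]
grip_width: 0.0633
grip_force: 30.0
```

move_arm(
  series="-1 20 0 0 0 0;-2 50 0 0 0 0;-4 85 0 0 0 0;-5 120 0 0 0 0;-6 155 0 0 0 0;-8 190 0 0 0 0;-9 225 0 0 0 0;-10 260 0 0 0 0",
)

```text
time: 25.48
position: [0.4587, 0.1289, 0.1191]
tool_rot: [-0.0, 1.0, -0.0, -0.001]
ft_force: [0.3, -1.0, -2.2]
grip_width: 0.0632
grip_force: 30.0
```

move_arm(
  series="0 30 0 0 0 0;0 55 0 0 0 0;0 67 5 0 0 0;0 67 25 0 0 0;0 67 45 0 0 0;0 67 65 0 0 0;0 67 78 0 0 0;0 67 78 0 0 0",
)

```text
time: 26.15
position: [0.4573, 0.1934, 0.0387]
tool_rot: [-0.0, 1.0, -0.001, -0.003]
ft_force: [-0.3, 0.3, -1.6]
grip_width: 0.0634
grip_force: 30.0
```

move_arm(
  series="0 0 3 0 0 0;0 0 6 0 0 0;0 0 8 0 0 0;0 0 9.5 0 0 0;0 0 9.5 0 0 0;0 0 9.5 0 0 0",
)

```text
time: 26.65
position: [0.4597, 0.1943, 0.0325]
tool_rot: [-0.0, 1.0, 0.0, 0.0]
ft_force: [-0.7, -0.0, -2.1]
grip_width: 0.0634
grip_force: 30.0
```

move_arm(
  series="0 0 0.5 0 0 0;0 0 1 0 0 0;0 0 1.5 0 0 0;0 0 1.5 0 0 0;0 0 1.5 0 0 0",
)

```text
time: 27.07
position: [0.4597, 0.1944, 0.0313]
tool_rot: [-0.0, 1.0, 0.0, 0.0]
ft_force: [-1.4, -0.0, 6.0]
grip_width: 0.0632
grip_force: 29.9
```

It has touched down. I'll release and retreat upward.

move_arm(
  series="0 0 0 0 0 0;0 0 0 0 0 0;0 0 0 0 0 0;0 0 0 0 0 0;0 0 0 0 0 0;0 0 0 0 0 0",
  jaw=1,
)

```text
time: 27.57
position: [0.4594, 0.1943, 0.0304]
tool_rot: [-0.0, 1.0, -0.0, -0.0]
ft_force: [-0.1, -0.4, -1.3]
grip_width: 0.0859
grip_force: 0.0
```

move_arm(
  series="0 0 -10 0 0 0;0 0 -30 0 0 0;0 0 -65 0 0 0;0 0 -100 0 0 0;0 0 -135 0 0 0;0 0 -170 0 0 0;0 0 -170 0 0 0;0 0 -170 0 0 0",
)

```text
time: 28.23
position: [0.4607, 0.1946, 0.2033]
tool_rot: [-0.0, 1.0, 0.001, 0.003]
ft_force: [-0.2, 0.4, -1.2]
grip_width: 0.087
grip_force: 0.0
```

```bash
python3 - <<'E'
from v import *; from rig import robot
o=robot.get_obs();print(o['time'],state(o),o['grip_width'])
c=robot.camera("scene");i=c["img"][110:270,180:420]
cv2.imwrite("pics/s7.png",cv2.resize(i[:,:,::-1],None,fx=3.3,fy=3.3,interpolation=cv2.INTER_CUBIC))
for n in("ramekin_a","bell","jam","scraper"): print([(np.round(x["xyz"],3).tolist(),round(x["p"],2)) for x in robot.tip_of(c,n)])
E
```

```text
28.2333 (array([0.46066515, 0.19463013, 0.20332541]), np.float64(90.03872280869619)) 0.08699610769184292
[([0.447, -0.249, 0.01], 0.9), ([0.495, 0.011, -0.004], 0.77), ([0.461, 0.193, 0.007], 0.73), ([0.388, 0.0, -0.004], 0.68), ([0.554, 0.195, 0.004], 0.6), ([0.564, -0.246, 0.019], 0.57)]
[([0.687, -0.207, 0.002], 0.74)]
[([0.7, -0.361, 0.001], 0.93)]
[]
```

View pics/s7.png

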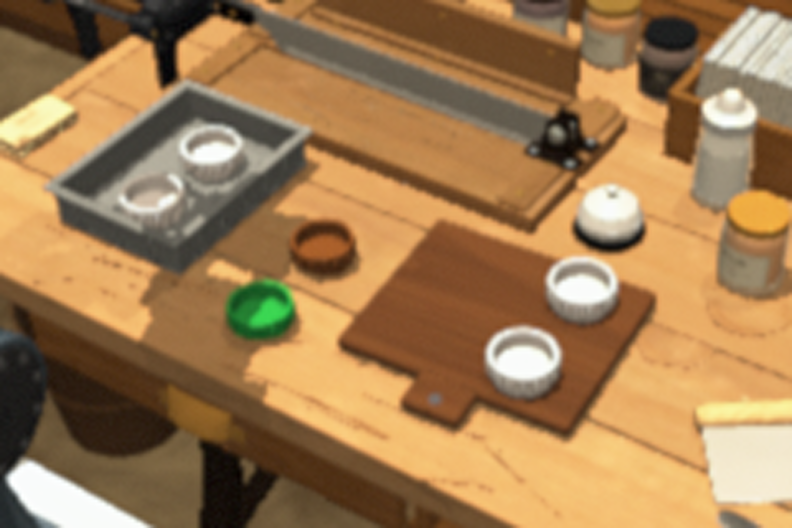

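The picture shows two ramekins upright in the tub at (212,152) and (155,198), and two on the board at (582,288) and (523,360). The bystanders look unmoved, so I'll hand in.

```bash
python3 -c "
from rig import robot
print(robot.hand_in())"
```

```text
the job is handed in; nothing more can be done
None
```

I found two rocking ramekins, the near-left and far-left ones on the board, and stood both upright in the tub; the two steady ones stayed on the board, the bystanders looked unmoved, and I handed the job in at about 28 s (no verdict was returned).

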